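# Clamp the load module under the wing nut

## Robot

A 6-joint arm with a two-finger parallel gripper is mounted at the origin on the work surface. World frame = base frame: x ahead of the robot, y to its left, z up, the work surface at z = 0. Lengths are in mm, angles in rad, forces in N, time in s.
With the tool pointing down it reaches from about 400 to 925 mm from the base axis. Payload 12.5 kg.
Tool frame: the origin (TCP) lies at the very end of the fingers, on their centre line; the grasp point (between the pads) lies 19 mm behind it (env.tcp_to_grasp is the distance from the TCP to the grasp point, in mm); z points along the fingers, x is the direction in which the jaws open and shut, and the axes are right-handed (so a half turn about z gives the same grasp; the last joint's range is limited). The gripper opens to 95 mm and grips with 3 to 60 N. Pads are 20 mm wide; open, the fingers measure 119 mm over their backs; the gripper's body (75 mm by 180 mm) begins 59 mm behind the grasp point.
Start: joints at [-0.106, 0.491, 1.559, -0, 1.092, -0.106], TCP at [625.017, 0.021, 214.661] pointing down, gripper open.
Joint ranges: [-3.1, 3.1], [-0.84, 2.19], [0.05, 2.79], [-1.13, 4.28], [0.06, 2.93], [-2.69, 2.69]. Speed limits (rad/s): [2.22, 2.22, 2.79, 3.14, 3.14, 3.14].

## Interface

Orientations are given as [roll, pitch, yaw] about the fixed x, y, z axes, in that order (R = Rz(yaw) Ry(pitch) Rx(roll)).
In Python, from cell import env, vision, job gives the robot as it stands.
- The arm moves only by the shell command python3 -m pendant 'ROWS' [OPENING]. ROWS is JSON, a list of rows, each a list of 4 numbers: the shift along the tool's x, y, z in mm, then the turn about the tool's z in degrees. In form: [[tx, ty, tz, turn], ...]. A call has 1 to 8 rows; each row is the pose to reach, as a shift and turn from the pose measured when the call began, along the tool's axes at that moment; what a row does not reach only later rows make up. A row lasts 1/8 s, in which the tool goes at most 62.5 mm and 10.7 degrees, less where a joint would pass 70% of its speed; a pose out of reach is approached as far as the arm can. A call with a gripper value outside its range is refused whole. OPENING is the closure, from 0 (fully open) to 1 (shut), set as the call begins (- or left out, the last holds). The fingers move at their own pace and stop on an object; the grip force is fixed at half the most. Time passes only in rows, so rows that repeat a pose let the fingers close. It gives the time, the measured TCP pose, the force and the opening at its end, in the units of the state.
- env.state(): the state, without advancing time (a new reading comes with each control period).
- vision.read_camera(name): name is "scene" or "side" or "wrist"; returns a dict with "pixels" (384x512x3 uint8, red, green, blue), "intrinsics" (3x3 intrinsics, pixels), "k1" (the pictures are not rectified: a ray, as slopes to the right and down, at radius r is drawn at 1 + k1 r^2 times it, then the intrinsics apply), "R" (3x3) and "t" (3): a world point X has camera coordinates R X + t; the wrist camera has in their place "tool_from_camera" (4x4, takes a point from camera to tool coordinates, whose origin is the TCP and whose axes are the tool frame's). Camera axes: x right, y down, z forward; pixel columns grow to the right and rows downward; lengths in mm; the calibration is good to about 2 mm. A picture is of the moment at which its call begins: read the wrist's pose just before it. There is no depth.
- job.job_done(): hands the job in, once; it reports no verdict.
Trained networks look in a picture, given as the dict that the camera call returned (one of the last four; its "shot" number tells which), for a name from the list of things; names that differ only in an ending like _2 or _b are one class to them, and where a whole thing is asked for, a point or a joint stands for the part that bears it (a point fixed in the world has none). Each returns a list of dicts, best first, with "confidence" (0 to 1); they miss things now and then, are a little off and sometimes report something else, mostly with a low value. They report only what shows in the picture. A call takes as long as a camera call. They do not tell look-alikes from the thing itself.
- vision.find_in(picture, query): "at" ([x, y, z] in mm, in the coordinates of the camera as it stood for that picture, good to about 4 mm: the middle of the surface that is visible of it).
- vision.regions_of(picture, query): "pixels" (384x512 bool, what is visible of it).
The state is a dict: "t": time; "joints": joint angles; "qvel": joint speeds; "tau": joint torques, N m; "eef_pos": TCP position; "tcp_rot": TCP orientation; "ft_force": force on the tool from outside, world axes, zero at the start; "moment": the same for the moment, N m; "opening": opening from 0.0 (shut) to 1.0 (fully open).
Only numpy, scipy, OpenCV 4.12 (cv2) and the standard library are available. Lean on these libraries where they do the work, as an engineer would, in place of code of your own. Each camera call takes 0.05 s, during which the arm holds its last target.

## Task

Push the finned aluminium module along the fixture's rails until it is fully home, its slot closed up on the threaded stud. Then run the black wing nut down: it sits perched on top of the thread, so first turn it backward (counter-clockwise from above) until you see it drop into the thread start, then turn it forward (clockwise) until its flange is down on the module's plate. Leave the other things on the bench where they are and let go.

Things in the scene. Friction and masses are not known exactly. Their poses are not given: they have to be found in the camera images.
- fixture: grey clamping fixture fixed to the bench: a base plate 122 mm wide (its x), 10 mm thick, from y = -65 to +245 mm. Origin on the bench at the foot of the stud. z up; y points along the rails from the stud towards the module, so the module is pushed in the -y direction. Two rails 8 mm high with inner faces at x = +/-46.5 mm, from y = -35 to +240 mm, guide the module
- stud_axis (a point): point on the vertical axis of the fixture's steel stud, at the top of the base plate (10 mm above the bench); same axes as the fixture. The stud is 28 mm across and its top stands 53 mm above the bench, at first hidden inside the nut
- module: loose aluminium module, about 0.45 kg: a plate 90 mm wide (x), 8 mm thick, from y = -28 mm (front, forked by an open slot 33 mm wide) to y = +140 mm (rear), with a finned block 84 mm wide and 40 mm high on it from y = +80 to +140 mm. Origin at its underside below the slot seat; lies between the rails on the base plate with 1.5 mm play a side, its axes along the fixture's
- module_slot (a point): centre of the seat of the module's slot, 4 mm above the module's underside. It comes over the stud axis when the module is fully home; at the start it is 35 to 75 mm short of it. Only the stud stops the module
- module_back (a point): centre of the module's flat rear face (84 mm wide), 28 mm above the module's underside and 140 mm behind the slot seat: the face to push on
- nut_hub (a point): point on the axis of the black plastic wing nut, 25 mm above its underside, half-way up its wings; x along the wings. Flange 52 mm across, 5 mm thick; hub 39 mm across, 30 mm high; two opposite wings 9 mm thick reach to 49 mm from the axis, from 12 to 38 mm above the underside. Captive on the stud: it only turns and moves up and down. About 1 N on one wing turns it
- wing_tip (a point): end of one of the two wings, 49 mm from the nut's axis, at the wings' mid-height
- nut_turn (a joint): turning of the nut, rad, positive clockwise from above (forward). At 0 the wings lie along the fixture's x. Starts at 0.35 to 1.5, resting on a flat crown; a stop blocks it forward at about 1.7. Backward, it drops into the thread at about -0.2; a stop blocks it at about -0.9. Then forward it screws down 24 mm a turn; the flange meets the plate at about 2.7 and it turns no farther than about 4.3
- nut_drop (a joint): how far the nut has come down, m: 0 perched on the crown (its underside 41 mm above the bench), about 0.009 just after it has dropped into the thread start, 0.023 when its flange lies on the module's plate (whose top is 18 mm above the bench)
- screwdriver: screwdriver, 180 mm long, lying on the bench beside the fixture (on the robot's side); loose, to be left alone; origin at the middle of its length, on the bench
- spacer: loose plain steel spacer ring, 40 mm across, 14 mm high, on the bench beside the fixture; loose, to be left alone; origin at the centre of its underside
- board: circuit board, 75 x 110 mm, lying on the bench beside the fixture; loose, to be left alone; origin at the centre of its underside
- multimeter: hand-held multimeter, 150 x 80 x 40 mm, lying to the left; loose, to be left alone; origin at the centre of its underside
- parts_tray: divided parts tray, 110 x 150 x 35 mm, to the right; loose, to be left alone; origin at the centre of its underside
- tape_roll: roll of tape, 90 mm across, 24 mm high, lying flat to the left; loose, to be left alone; origin at the centre of its underside
- flux_bottle: small white bottle, 44 mm across, 90 mm high, to the right; loose, to be left alone; origin at the centre of its underside
Things that resemble listed ones, but are neither listed nor needed, are in the scene too. What is shaped like the module but yellow is not meant.

How it is judged:
By the outcome, as a careful person would: the job done as asked, in the order asked, and still so for the second after the job is handed in, with the robot touching nothing.
It also fails if it takes over 64 s, if anything falls off the work surface, if the arm or the gripper's body presses on something with over 40 N, if the wrist force passes 120 N, or if a joint passes its speed limit or range.

## Working session

There is one attempt and no reset: what is moved stays moved. The work goes in short steps, Python scripts to look and compute and a shell command to move; the robot and the scene stay as the last step left them, time stands still between calls to the robot, and variables do not carry over. Pictures are saved under pics/ and viewed, and the job is handed in when it is done.

```bash
ls; mkdir -p pics; cat > h.py <<'E'
import numpy as np, cv2
from scipy.spatial.transform import Rotation as Ro
from cell import env, vision, job
def shot(n,name):
    s=env.state(); p=vision.read_camera(n)
    if n=="wrist":
        T=np.array(p["tool_from_camera"]); W=np.eye(4)
        W[:3,:3]=Ro.from_euler('xyz',s["tcp_rot"]).as_matrix(); W[:3,3]=s["eef_pos"]
        C=np.linalg.inv(W@T); p["R"]=C[:3,:3]; p["t"]=C[:3,3]
    p["R"]=np.array(p["R"]);p["t"]=np.array(p["t"])
    cv2.imwrite(f"pics/{name}.png",cv2.resize(p["pixels"][:,:,::-1],(800,600),interpolation=cv2.INTER_CUBIC))
    return p
def world(p,c): return p["R"].T@(np.array(c)-p["t"])
def proj(p,X):
    c=p["R"]@np.array(X,float)+p["t"]; u=c[:2]/c[2]; u=u*(1+p["k1"]*(u@u)); K=np.array(p["intrinsics"])
    return K[:2,:2]@u+K[:2,2]
def ray_z(p,uv,z):
    K=np.array(p["intrinsics"]); d=(np.array(uv,float)-K[:2,2])/np.diag(K)[:2]; u=d.copy()
    for _ in range(20): u=d/(1+p["k1"]*(u@u))
    o=-p["R"].T@p["t"]; r=p["R"].T@np.array([u[0],u[1],1]); return o+r*(z-o[2])/r[2]
E
python3 - <<'E'
from h import *
for n in ["scene","side","wrist"]:
    p=shot(n,n+"0")
    for q in ["fixture","module","module_slot","module_back","nut_hub","wing_tip"]:
        for d in vision.find_in(p,q)[:3]:
            print(n,q,round(d["confidence"],2),world(p,d["at"]).round(0),proj(p,world(p,d["at"])).round(0))
print(env.state())
E
```

```text
pics
scene fixture 0.68 [512. -79.  13.] [227. 215.]
scene fixture 0.5 [ 732. -356.   58.] [176. 325.]
scene fixture 0.26 [ 506. -356.    3.] [142. 261.]
scene module 0.76 [518.  15.  18.] [256. 200.]
scene module 0.47 [512. -76.  65.] [227. 206.]
scene module_slot 0.56 [521.  21.  20.] [258. 200.]
scene module_back 0.61 [519.  25.  17.] [259. 199.]
scene module_back 0.31 [605. -94.  18.] [239. 241.]
scene module_back 0.26 [518. -83.  11.] [227. 217.]
scene nut_hub 0.67 [509. -75.  70.] [227. 204.]
scene nut_hub 0.66 [641.  52.   8.] [289. 227.]
scene nut_hub 0.65 [508. -74.  67.] [227. 204.]
scene wing_tip 0.75 [510. -76.  65.] [227. 205.]
side fixture 0.95 [502. -92.  13.] [258. 234.]
side module 0.71 [506.  52.  34.] [255. 193.]
side module 0.66 [328. 179.   6.] [193. 178.]
side module_slot 0.75 [323. 178.  10.] [191. 177.]
side module_slot 0.62 [504.  54.  32.] [254. 193.]
side module_back 0.92 [329. 174.   3.] [193. 179.]
side module_back 0.77 [507.  53.  33.] [255. 193.]
side nut_hub 0.62 [499. -94.  64.] [256. 219.]
wrist fixture 0.73 [518.  47.   8.] [170. 133.]
wrist fixture
[... 524 characters left out ...]
st wing_tip 0.75 [487. -61.  68.] [137. 232.]
{'t': 1.05, 'joints': array([-1.05573707e-01,  4.90885464e-01,  1.55886125e+00,  1.41234758e-05,
        1.09171024e+00, -1.05590226e-01]), 'qvel': array([ 0.00011634, -0.00142756, -0.00116854,  0.00016854,  0.0007197 ,
        0.00057528]), 'tau': array([-6.18339818e-04, -6.12478137e+01, -2.58433038e+01,  6.93074777e-02,
        4.45277605e-02, -1.10471700e-05]), 'eef_pos': array([6.25034009e+02, 3.89787866e-02, 2.14683344e+02]), 'tcp_rot': array([ 3.14159082e+00, -1.36265895e-04,  1.00090483e-05]), 'ft_force': array([ 0.89723278,  0.24085507, -1.05996592]), 'moment': array([-0.02528757,  0.01656408, -0.00718615]), 'opening': 0.9990725588169421}
```

View pics/scene0.png

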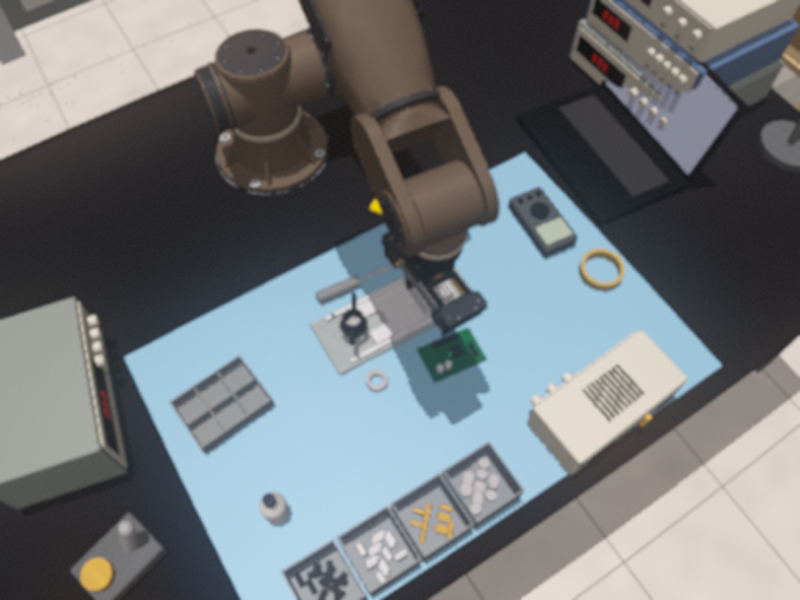

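View pics/side0.png

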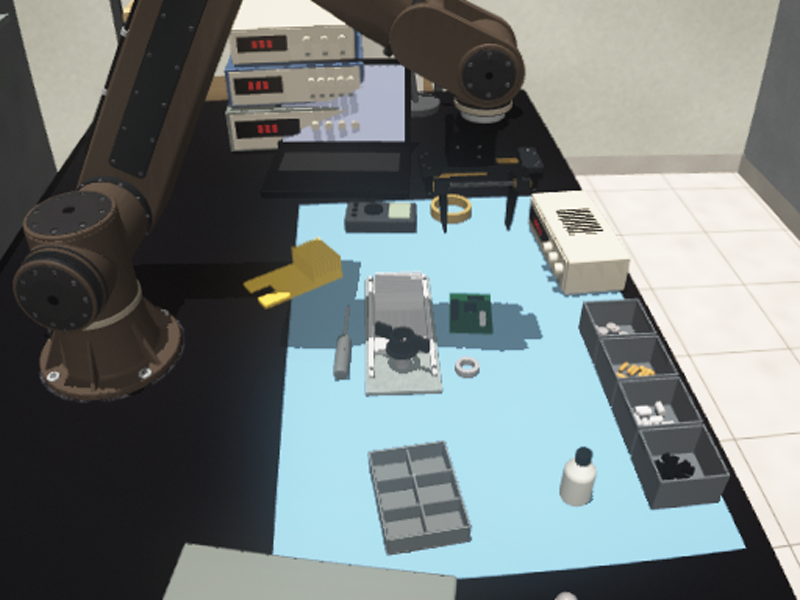

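View pics/wrist0.png

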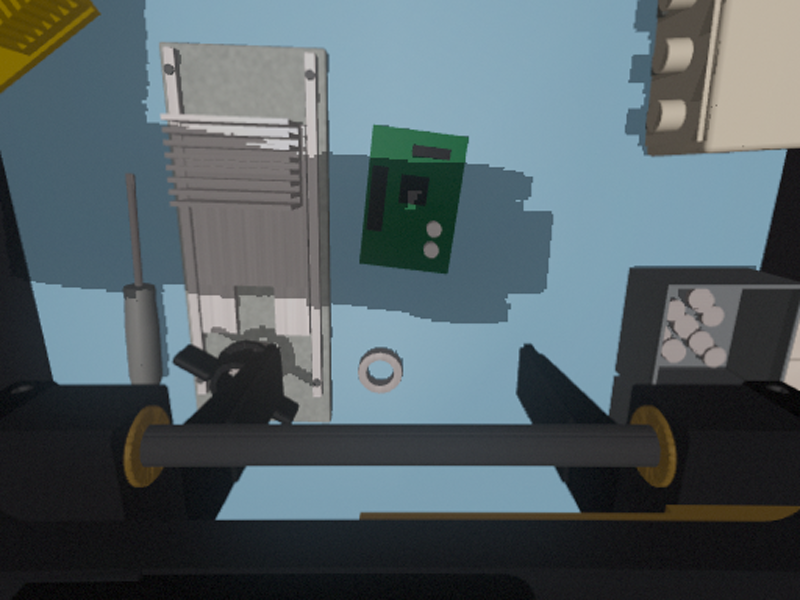

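The wrist picture shows the fixture along world y. Its far base corners are at (162,43) and (327,48) and its near right corner at (331,420). The grey module's fins run from (165,115) to (300,205), and the black wing nut is at about (245,375). The yellow module look-alike is at the top left (40,40). Next I'll measure the geometry.

```bash
python3 - <<'E'
from h import *
p=shot("wrist","w1"); q=shot("side","s1")
g=lambda p,u,v,z: ray_z(p,(u*.64,v*.64),z).round(1)
print("far L,R; near R",g(p,162,43,10),g(p,327,48,10),g(p,331,420,10))
print("side far L,R, nearL,R",g(q,368,273,10),g(q,430,272,10),g(q,365,393,10),g(q,441,391,10))
print("module rear top L,R (z58)",g(p,163,116,58),g(p,299,121,58))
print("slot front plate L,R",g(p,237,288,18), g(p,273,289,18))
print("wing tips z66",g(p,185,357,66),g(p,290,412,66), "side", g(q,385,330,70),g(q,425,350,66))
for n,a in (("w",p),("s",q)):
  c=a["pixels"]; 
  cv2.imwrite(f"pics/c{n}.png",cv2.resize((c[0:290,80:230] if n=="w" else c[160:260,210:310])[:,:,::-1],None,fx=2 if n=="w" else 6,fy=2 if n=="w" else 6,interpolation=cv2.INTER_CUBIC))
E
```

```text
far L,R; near R [452.4 165.3  10. ] [572.2 162.6  10. ] [ 562.1 -144.    10. ]
side far L,R, nearL,R [456.  176.9  10. ] [574.8 170.4  10. ] [ 439.5 -148.5   10. ] [ 558.4 -153.5   10. ]
module rear top L,R (z58) [468.6 111.1  58. ] [558.2 108.3  58. ]
slot front plate L,R [491.  -16.6  18. ] [520.6 -17.5  18. ]
wing tips z66 [464.5 -57.6  66. ] [ 539.9 -103.9   66. ] side [476.4 -69.1  70. ] [ 536. -118.   66.]
```

View pics/cs.png

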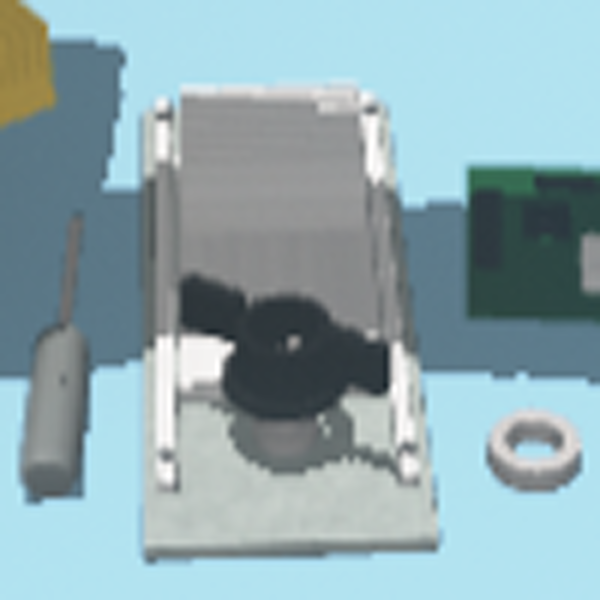

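View pics/cw.png

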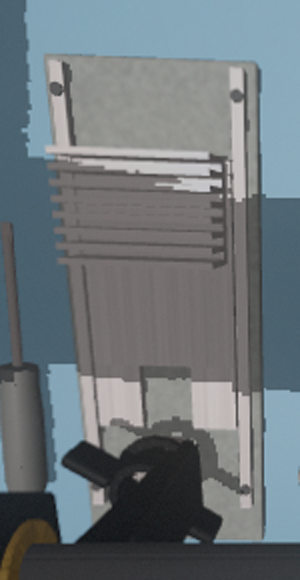

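Fixture origin comes out at about (504,-79), yaw about -1.8°. The module's rear face is at about y=110, so it is some 48 mm short. The nut is turned about +0.52.

What could be mistaken for the module (wrist picture pixels):
- grey finned module on the rails, (235,160) – chosen; it lies between the rails in the crop
- yellow look-alike, (40,40)
- the parts bin at (690,330) is no candidate

For the nut there is only the black wing nut at (245,375). Now I'll go behind the rear face with the jaws shut.

```bash
python3 -m pendant '[[-30,-40,25,0],[-60,-80,50,0],[-90,-120,75,0],[-115,-146,100,0],[-115,-146,115,0],[-115,-146,115,0]]' 1; python3 - <<'E'
from h import *
p=shot("wrist","w2");q=shot("side","s2")
s=env.state();print(s["eef_pos"],s["ft_force"],s["opening"],s["t"])
for n,a in (("w",p),("s",q)):
  for d in vision.find_in(a,"module_back")[:2]: print(n,d["confidence"],world(a,d["at"]).round(0),proj(a,world(a,d["at"]))/.64)
E
```

```text
t: 1.9
eef_pos: [510.4, 145.7, 99.1]
tcp_rot: [3.141, 0.001, 0.0]
ft_force: [1.3, -0.5, 0.6]
opening: 0.428
[511.11115018 145.41935354 100.12508035] [ 0.55285006 -0.18080446  0.62490231] 0.34074334901931175 2.0
w 0.83 [355. 202.  44.] [ 78.74516829 213.26950722]
w 0.57 [513.  68.  55.] [404.06956808 466.9060614 ]
s 0.97 [505.  50.  36.] [398.15966978 300.86435383]
s 0.72 [330. 173.   3.] [302.41764409 280.19617608]
```

View pics/w2.png

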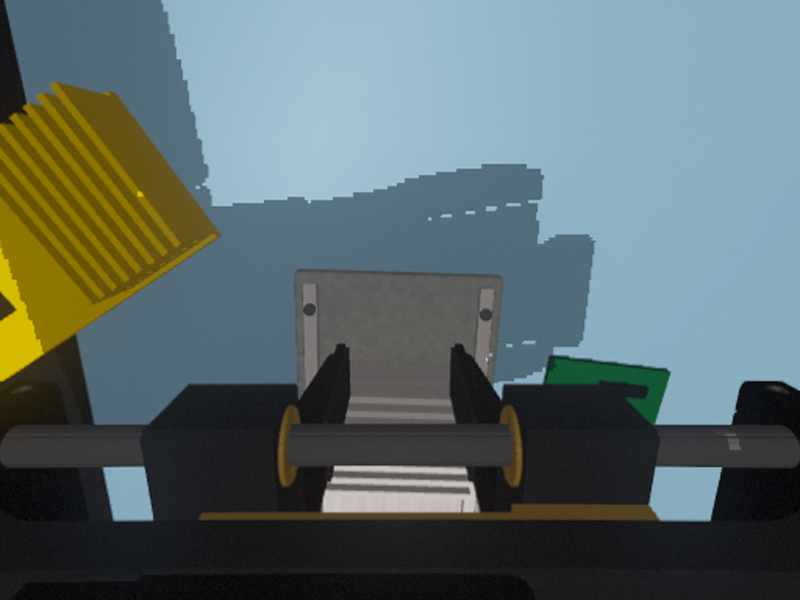

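View pics/s2.png

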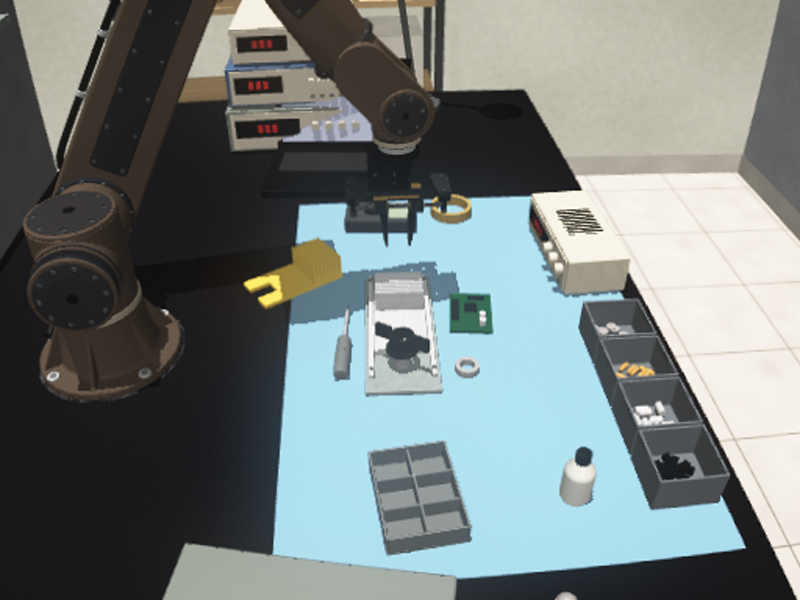

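The bare base plate shows behind the module between the fingers (rows 275–360), and the yellow one lies well to the left. The space behind the module is free, so I'll go down.

```bash
python3 -m pendant '[[0,0,25,0],[0,0,50,0],[0,0,68,0],[0,0,68,0]]' 1; python3 - <<'E'
from h import *
p=shot("wrist","w3")
print(proj(p,(510,110,58))/.64, proj(p,(510,110,18))/.64, env.state()["opening"])
E
```

```text
t: 2.6
eef_pos: [511.1, 144.9, 31.8]
tcp_rot: [3.142, -0.0, -0.002]
ft_force: [0.2, 0.7, -0.4]
opening: 0.002
[397.21807888 485.12946485] [397.49152913 426.66652612] 0.006901263615551597
```

View pics/w3.png

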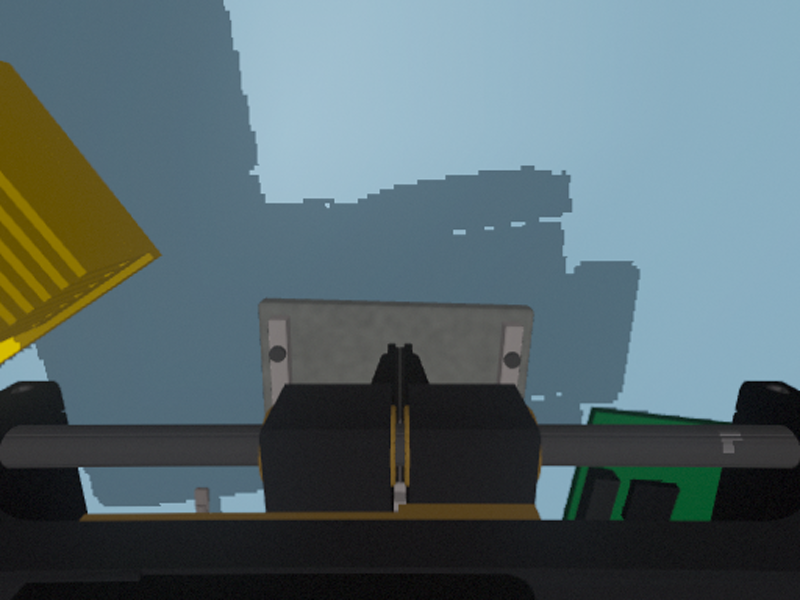

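```bash
python3 -m pendant '[[0,10,0,0],[0,17,0,0],[-1,23,0,0],[-1,28,0,0],[-1,33,0,0],[-1,38,0,0],[-1,43,0,0]]' 1;  python3 -m pendant '[[0,4,0,0],[0,8,0,0],[0,12,0,0],[0,16,0,0]]' 1
```

```text
t: 3.52
eef_pos: [510.4, 101.8, 32.6]
tcp_rot: [-3.141, -0.001, -0.002]
ft_force: [0.1, 4.3, 3.8]
opening: 0.005
t: 4.03
eef_pos: [510.4, 85.6, 32.6]
tcp_rot: [-3.141, -0.001, -0.002]
ft_force: [-0.4, 4.5, 3.3]
opening: 0.004
```

```bash
 python3 -m pendant '[[0,3,0,0],[0,6,0,0],[0,9,0,0]]' 1; python3 - <<'E'
from h import *
p=shot("side","s4");c=p["pixels"][150:270,200:320]
cv2.imwrite("pics/s4c.png",cv2.resize(c[:,:,::-1],(600,600),interpolation=cv2.INTER_CUBIC))
E
```

```text
t: 4.4
eef_pos: [510.3, 76.4, 32.6]
tcp_rot: [-3.141, -0.001, -0.002]
ft_force: [-0.6, 4.2, 2.0]
opening: 0.004
```

View pics/s4c.png

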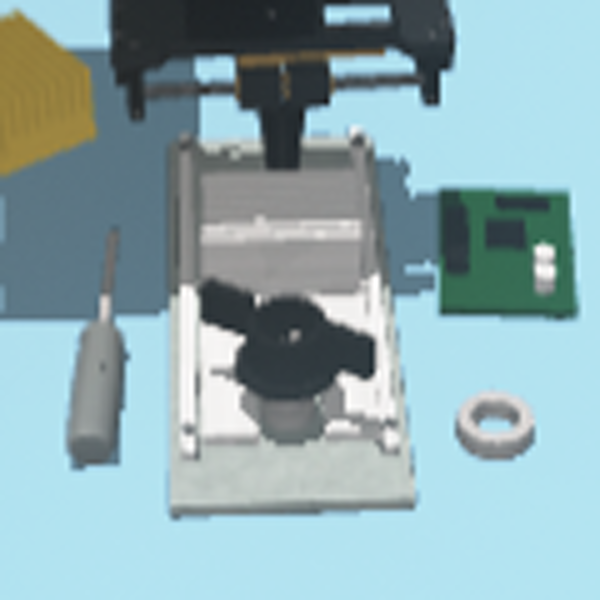

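The picture shows the module moving, its fork front at row 435 and nearly around the stud. The push force is about 4 N. I'll keep pushing in small steps until the force rises.

```bash
 python3 -m pendant '[[0,1,0,0],[0,2,0,0],[0,3,0,0],[0,4,0,0]]' 1;python3 -m pendant '[[0,1,0,0],[0,2,0,0],[0,2,0,0]]' 1;python3 -m pendant '[[0,1,0,0],[0,2,0,0],[0,2,0,0]]' 1
```

```text
t: 4.95
eef_pos: [510.3, 72.1, 32.5]
tcp_rot: [-3.141, -0.001, -0.002]
ft_force: [-1.0, 6.5, 3.8]
opening: 0.006
t: 5.32
eef_pos: [510.3, 71.6, 32.6]
tcp_rot: [-3.14, -0.002, -0.002]
ft_force: [0.5, 21.1, 2.7]
opening: 0.006
t: 5.7
eef_pos: [510.3, 71.5, 32.6]
tcp_rot: [-3.138, -0.002, -0.003]
ft_force: [1.4, 25.6, 2.2]
opening: 0.002
```

The stop was reached: 25 N with no further advance at TCP y = 71.5, where I expected about 71. I'll back off, rise and look at the nut from above.

```bash
 python3 -m pendant '[[0,-8,0,0],[0,-20,0,0],[0,-20,-50,0],[0,-20,-100,0],[0,20,-150,0],[0,80,-180,0],[0,140,-180,0],[0,200,-180,0]]' 0.77;python3 -m pendant '[[0,45,0,0],[0,48,0,0],[0,48,0,0]]' 0.77; python3 - <<'E'
from h import *
p=shot("wrist","w5");q=shot("side","s5")
c=q["pixels"][150:270,200:320]
cv2.imwrite("pics/s5c.png",cv2.resize(c[:,:,::-1],(600,600),interpolation=cv2.INTER_CUBIC))
s=env.state();print(s["eef_pos"],s["opening"])
for n,a in (("w",p),("s",q)):
 for k in ["nut_hub","wing_tip","module_slot","module_back"]:
  for d in vision.find_in(a,k)[:2]: print(n,k,round(d["confidence"],2),world(a,d["at"]).round(0),proj(a,world(a,d["at"]))/.64)
E
```

```text
t: 6.7
eef_pos: [509.3, -130.5, 212.5]
tcp_rot: [-3.139, -0.003, -0.002]
ft_force: [0.8, 0.2, -0.1]
opening: 0.23
t: 7.08
eef_pos: [508.9, -178.2, 212.1]
tcp_rot: [-3.138, -0.002, -0.003]
ft_force: [-0.2, -0.2, 0.8]
opening: 0.235
[ 509.10613229 -177.40482239  212.35826943] 0.22881167783582243
w nut_hub 0.75 [502. -78.  71.] [387.41954516 132.58874143]
w wing_tip 0.61 [500. -75.  70.] [383.95795537 128.53155583]
w module_slot 0.73 [508. -26.  19.] [396.35419932  61.04437496]
w module_slot 0.39 [409. -52.  29.] [257.21326295  98.31400085]
w module_back 0.77 [510. -33.  20.] [399.83950152  71.15952363]
s nut_hub 0.7 [500. -93.  62.] [400.82458622 342.58579168]
s wing_tip 0.83 [499. -95.  62.] [400.06533836 343.38925424]
s module_slot 0.92 [323. 176.  10.] [298.33108561 276.57210554]
s module_slot 0.89 [503.   2.  36.] [398.60445559 318.01413728]
s module_back 0.86 [331. 177.   1.] [303.40655346 279.98347515]
s module_back 0.56 [503.   2.  35.] [398.48679965 318.54652771]
```

View pics/w5.png

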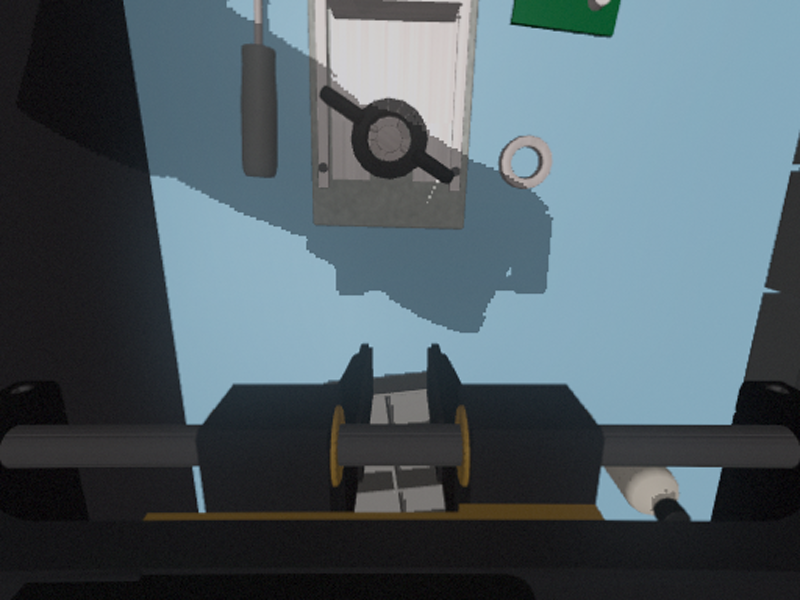

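View pics/s5c.png

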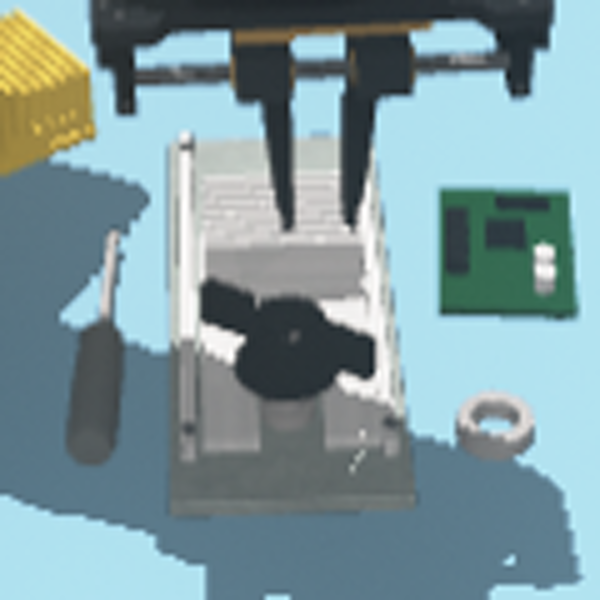

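The picture shows the nut centred at about (388,138), with wing tips at (325,92) and (450,177). The module's plate now surrounds the stud.

```bash
python3 - <<'E'
from h import *
p=shot("wrist","w6")
g=lambda u,v,z: ray_z(p,(u*.64,v*.64),z)
a=g(325,92,79);b=g(450,178,79);print(a,b,(a+b)/2,np.degrees(np.arctan2(*(b-a)[[1,0]])),np.linalg.norm(a-b))
print("stud top",g(388,139,53),"near corners",g(313,224,10),g(463,229,10))
import math
C=np.array([503,-80]);
for w in (30,32,34):
    r=38;P=C+r*np.array([math.cos(math.radians(-w)),math.sin(math.radians(-w))]);print(w,P)
E
```

```text
[464.59685121 -55.1907524   79.        ] [ 542.21747757 -105.84545494   79.        ] [503.40716439 -80.51810367  79.        ] -33.128198286862265 92.68689511426855
stud top [502.20762621 -80.54888206  53.        ] near corners [ 440.24773476 -142.4016217    10.        ] [ 561.53905935 -146.79342267   10.        ]
30 [535.90896534 -99.        ]
32 [ 535.22582765 -100.13693204]
34 [ 534.50342776 -101.24933033]
```

```bash
python3 -m pendant '[[5,-13,20,-10],[10,-26,40,-20],[15,-39,60,-30],[20,-52,80,-40],[26,-76.8,100,-50],[26,-76.8,112,-57],[26,-76.8,112,-57]]' 0.77; python3 - <<'E'
from h import *
p=shot("wrist","w7");q=shot("side","s7")
c=q["pixels"][150:270,200:320]
cv2.imwrite("pics/s7c.png",cv2.resize(c[:,:,::-1],(600,600),interpolation=cv2.INTER_CUBIC))
s=env.state();print(s["eef_pos"],s["tcp_rot"],s["opening"],s["joints"])
E
```

```text
t: 8.5
eef_pos: [535.4, -101.0, 100.1]
tcp_rot: [-3.141, -0.004, 0.992]
ft_force: [0.5, 0.3, -0.2]
opening: 0.228
[ 535.85818401 -101.45172294  101.07818565] [ 3.14020148 -0.00417762  0.98967047] 0.23050748806324917 [-0.31007526  0.52474372  1.87291943  0.00540825  0.74147786 -1.30372678]
```

View pics/w7.png

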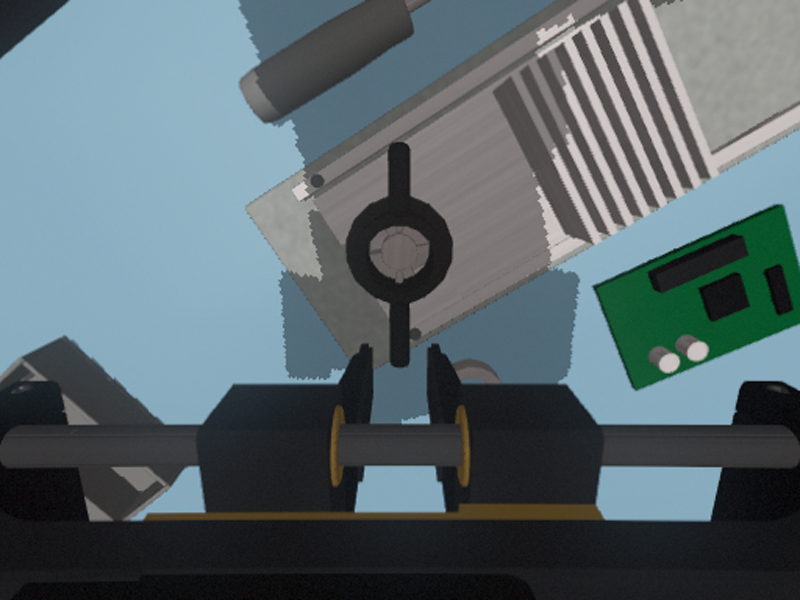

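View pics/s7c.png

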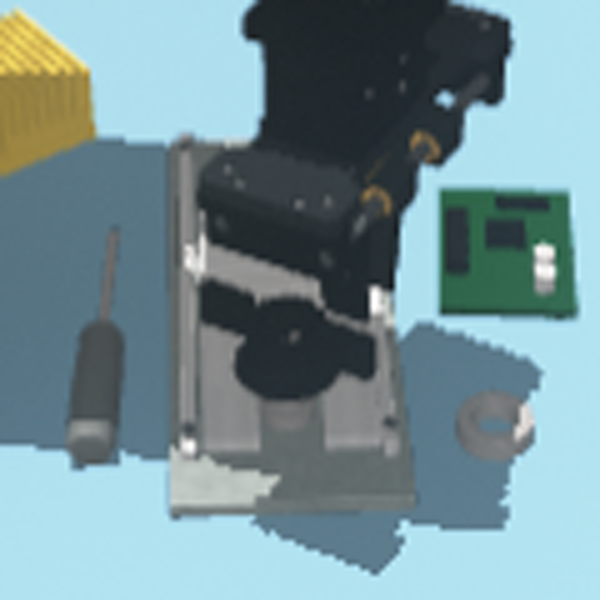

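The wrist picture shows the wing vertical at u=400, midway between the fingers (370 and 430). I'll go down over it and turn back.

```bash
python3 -m pendant '[[0,0,20,0],[0,0,40,0],[0,0,51,0],[0,0,51,0]]' 0.77; python3 -m pendant '[[3.3,-0.2,0,-5],[6.6,-0.6,0,-10],[9.8,-1.3,0,-15],[13,-2.3,0,-20],[16,-3.6,0,-25],[19,-5.1,0,-30],[21.8,-6.9,0,-35],[24.4,-8.9,0,-40]]' 0.77; python3 - <<'E'
from h import *
p=shot("wrist","w8");q=shot("side","s8")
c=q["pixels"][150:270,200:320]
cv2.imwrite("pics/s8c.png",cv2.resize(c[:,:,::-1],(600,600),interpolation=cv2.INTER_CUBIC))
s=env.state();P=s["eef_pos"];print(P,s["tcp_rot"],s["opening"],np.hypot(P[0]-503,P[1]+80))
E
```

```text
t: 9.1
eef_pos: [535.9, -101.5, 50.0]
tcp_rot: [3.141, -0.004, 0.988]
ft_force: [0.1, -0.2, 1.2]
opening: 0.23
t: 10.1
eef_pos: [542.5, -76.4, 51.1]
tcp_rot: [3.137, -0.002, 1.689]
ft_force: [-0.2, -1.1, -0.4]
opening: 0.228
[542.37517554 -76.21997367  50.97381011] [ 3.13710266e+00 -2.04740213e-03  1.68716312e+00] 0.22883895421980346 39.55620113067594
```

View pics/w8.png

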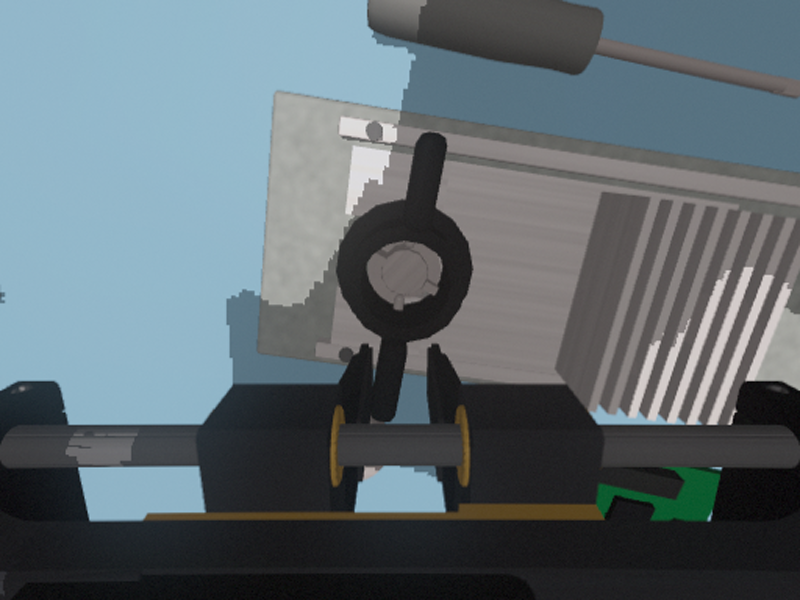

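View pics/s8c.png

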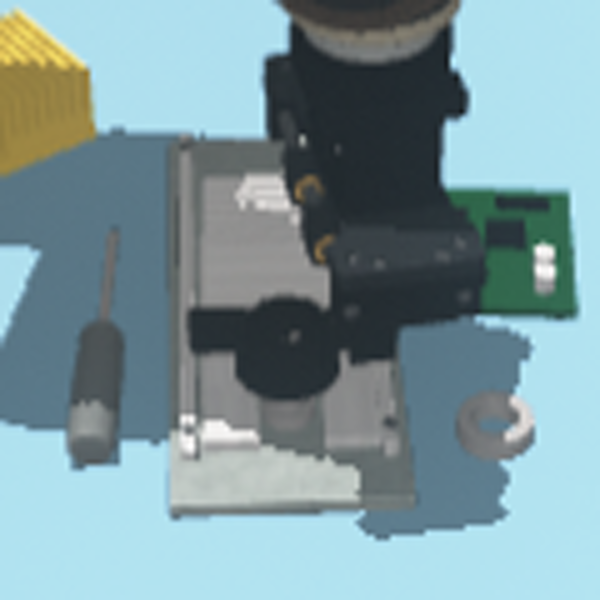

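The nut follows, with its wing now about along the fixture's x and still at full height. I'll turn it farther back.

```bash
python3 -m pendant '[[3.3,-0.5,0,-5],[6.6,-1.2,0,-10],[9.8,-2,0,-15],[13,-3.3,0,-20],[16,-4.6,0,-25],[16,-4.6,0,-25]]' 0.77; python3 - <<'E'
from h import *
p=shot("wrist","w9");q=shot("side","s9")
c=q["pixels"][150:270,200:320]
cv2.imwrite("pics/s9c.png",cv2.resize(c[:,:,::-1],(600,600),interpolation=cv2.INTER_CUBIC))
s=env.state();P=s["eef_pos"];print(P,s["tcp_rot"],s["opening"],np.hypot(P[0]-503,P[1]+80))
E
```

```text
t: 10.95
eef_pos: [536.3, -61.0, 51.6]
tcp_rot: [3.136, 0.001, 2.121]
ft_force: [0.4, 0.3, 0.7]
opening: 0.232
[536.16042828 -61.05193612  51.36342883] [3.13626332e+00 4.30319869e-04 2.12024874e+00] 0.2314132890480743 38.192186750692336
```

View pics/w9.png

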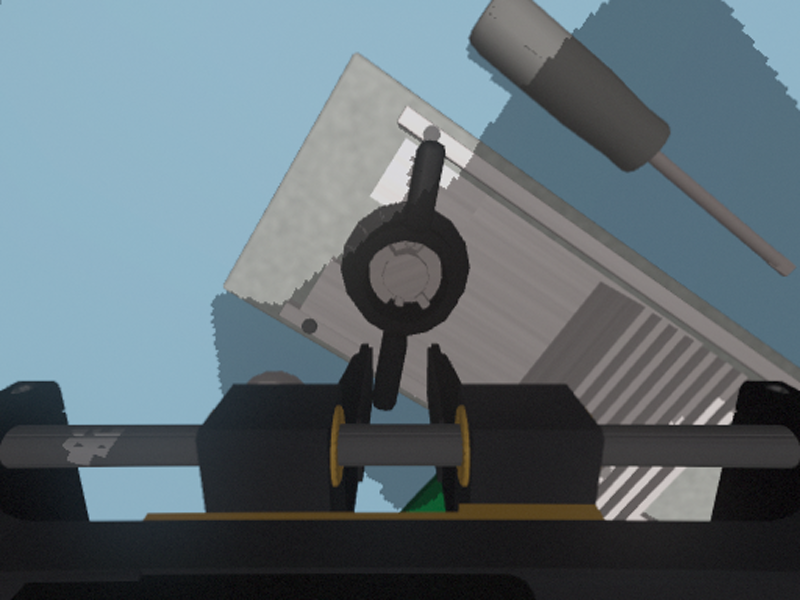

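View pics/s9c.png

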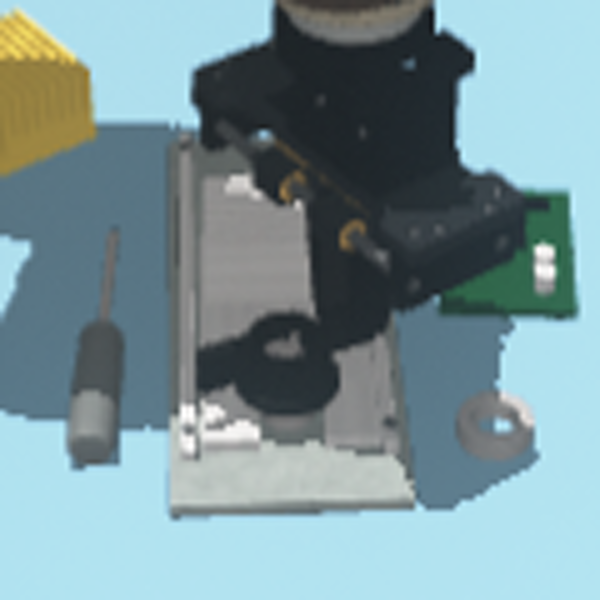

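The nut has dropped: in the side crop its hub sits lower (row 345 against 330) and the stud top shows in its bore. Next I'll lower slightly and turn forward.

```bash
python3 -m pendant '[[0,0,5,0],[0,0,9,0],[0,0,9,0]]' 0.77; python3 -m pendant '[[-5.3,-0.4,0,8],[-10.5,-1.5,0,16],[-15.5,-3.3,0,24],[-20.1,-5.8,0,32],[-24.4,-8.9,0,40],[-28.2,-12.6,0,48],[-31.5,-16.8,0,56],[-34.2,-21.3,0,64]]' 0.77; python3 - <<'E'
from h import *
p=shot("wrist","w10")
s=env.state();P=s["eef_pos"];print(P,s["tcp_rot"],s["opening"],np.hypot(P[0]-503,P[1]+80),np.degrees(np.arctan2(P[1]+80,P[0]-503)),np.degrees(s["tcp_rot"][2])-90)
E
```

```text
t: 11.42
eef_pos: [536.1, -61.1, 41.9]
tcp_rot: [3.137, -0.0, 2.12]
ft_force: [-0.5, -0.6, -0.1]
opening: 0.229
t: 12.42
eef_pos: [535.5, -101.4, 41.7]
tcp_rot: [3.14, -0.004, 0.998]
ft_force: [0.1, 1.4, -1.1]
opening: 0.229
[ 535.31378118 -101.76655676   41.65518164] [ 3.14017587 -0.00425065  0.99106772] 0.23241801706287957 38.96105038854542 -33.96420031256883 -33.21600234621563
```

View pics/w10.png

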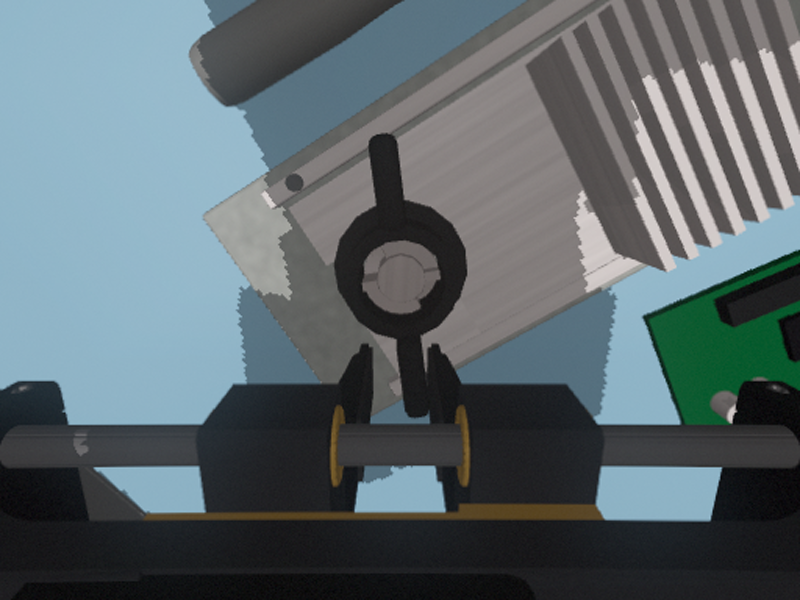

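The nut follows forward; the wing leans on the right-hand finger at (415,400). I'll keep turning.

```bash
python3 -m pendant '[[-5.3,-0.6,0,8],[-10.5,-1.7,1,16],[-15.5,-3.5,1,24],[-20.1,-6,2,32],[-24.4,-9,2,40],[-28.2,-12.8,3,48],[-31.5,-17,3,56],[-34.2,-21.7,3,64]]' 0.77; python3 -c "
from h import *
s=env.state();P=s['eef_pos'];print(P,s['joints'],np.hypot(P[0]-503,P[1]+80),np.degrees(np.arctan2(P[1]+80,P[0]-503)),np.degrees(s['tcp_rot'][2])-90)"
python3 -m pendant '[[-5.3,-0.4,0,8],[-10.5,-1.5,0,16],[-15.5,-3.3,1,24],[-20.1,-5.8,1,32],[-24.4,-8.9,2,40],[-28.2,-12.6,2,48],[-28.2,-12.6,2,48]]' 0.77;  python3 - <<'E'
from h import *
p=shot("wrist","w11");q=shot("side","s11")
c=q["pixels"][150:270,200:320]
cv2.imwrite("pics/s11c.png",cv2.resize(c[:,:,::-1],(600,600),interpolation=cv2.INTER_CUBIC))
s=env.state();P=s["eef_pos"];print(P,s["joints"],np.hypot(P[0]-503,P[1]+80),np.degrees(np.arctan2(P[1]+80,P[0]-503)),np.degrees(s["tcp_rot"][2])-90)
E
```

```text
t: 13.48
eef_pos: [498.4, -118.5, 38.4]
tcp_rot: [-3.138, -0.003, -0.128]
ft_force: [1.2, 0.5, -1.4]
opening: 0.228
[ 498.44655683 -118.47693649   38.4457851 ] [-0.36441507  0.59422199  1.99562736  0.00740478  0.54924894 -0.24229235] 38.745431816936275 -96.74911539975237 -97.35900531939606
t: 14.35
eef_pos: [472.0, -102.2, 36.4]
tcp_rot: [-3.137, 0.0, -0.963]
ft_force: [0.7, -0.8, 0.0]
opening: 0.229
[ 472.28569996 -102.41791129   36.42310054] [-0.35252448  0.57368618  2.06741107  0.00805359  0.49786172  0.60235169] 38.025399062599 -143.87484913184136 -145.11550222115687
```

View pics/w11.png

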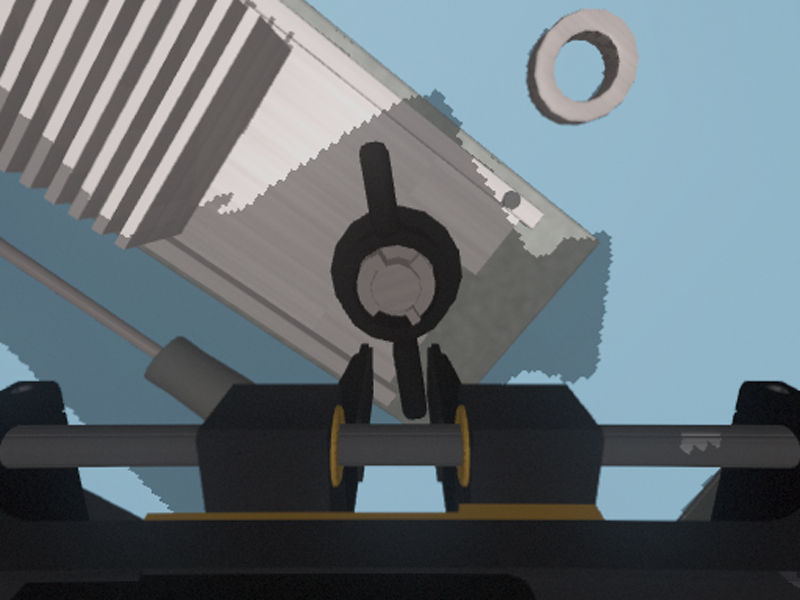

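View pics/s11c.png

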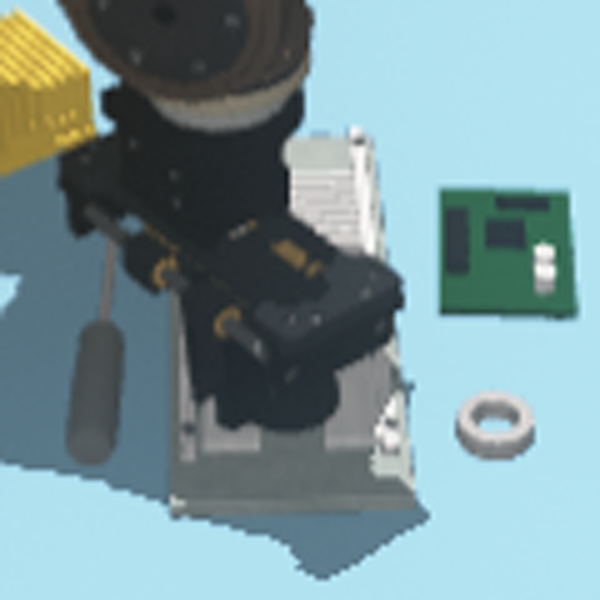

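The turn is now about 2.35 rad and the flange is close to the plate. I'll continue slowly and watch the force.

```bash
python3 -m pendant '[[-3.3,-0.2,0,5],[-6.6,-0.6,0,10],[-9.8,-1.3,0,15],[-13,-2.3,0,20],[-13,-2.3,0,20]]' 0.77; python3 -m pendant '[[-2.6,-0.1,0,4],[-5.3,-0.4,0,8],[-5.3,-0.4,0,8]]' 0.77; python3 -m pendant '[[-2.6,-0.1,0,4],[-5.3,-0.4,0,8],[-5.3,-0.4,0,8]]' 0.77; python3 - <<'E'
from h import *
p=shot("wrist","w12");q=shot("side","s12")
c=q["pixels"][150:270,200:320]
cv2.imwrite("pics/s12c.png",cv2.resize(c[:,:,::-1],(600,600),interpolation=cv2.INTER_CUBIC))
s=env.state();P=s["eef_pos"];print(P,s["ft_force"],np.hypot(P[0]-503,P[1]+80),np.degrees(np.arctan2(P[1]+80,P[0]-503)),np.degrees(s["tcp_rot"][2])-90)
E
```

```text
t: 15.08
eef_pos: [466.8, -90.4, 36.4]
tcp_rot: [-3.137, 0.002, -1.308]
ft_force: [0.4, 0.1, -0.7]
opening: 0.233
t: 15.45
eef_pos: [465.9, -85.3, 36.5]
tcp_rot: [-3.137, 0.002, -1.444]
ft_force: [0.3, -0.6, -0.1]
opening: 0.232
t: 15.82
eef_pos: [465.7, -80.0, 36.4]
tcp_rot: [-3.138, 0.003, -1.58]
ft_force: [0.6, -0.3, -0.2]
opening: 0.23
[465.696664   -80.08813067  36.45920497] [-0.61040896  0.35674252 -0.89716852] 37.3034401053366 -179.8646366100637 -180.5291672421112
```

View pics/w12.png

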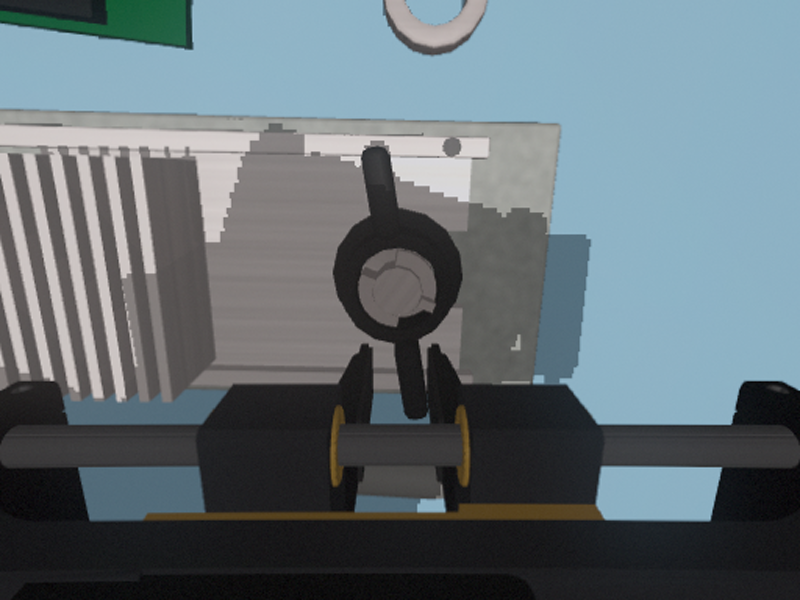

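View pics/s12c.png

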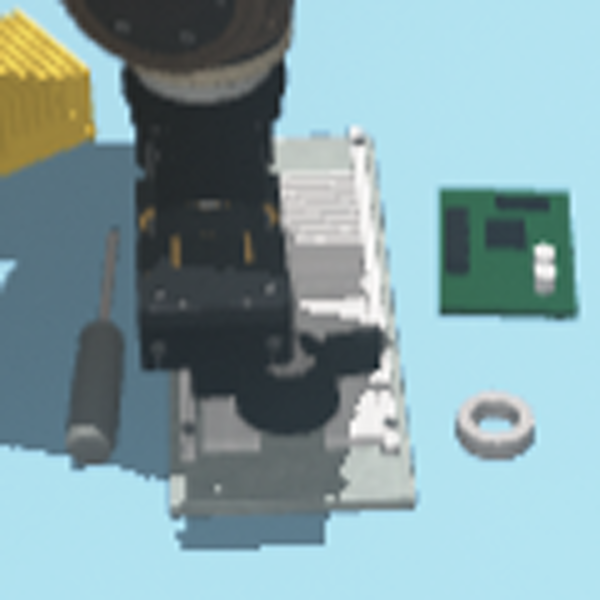

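The turn is about 2.97 rad and the wing force is still small. I'll check the height from the picture's geometry and then tighten a bit more.

```bash
python3 -m pendant '[[-2.6,-0.1,0,4],[-5.3,-0.3,0,8],[-7.9,-0.7,0,12],[-7.9,-0.7,0,12]]' 0.77; python3 - <<'E'
from h import *
p=shot("wrist","w13")
s=env.state();P=s["eef_pos"];print(P,s["ft_force"],np.hypot(P[0]-503,P[1]+80),np.degrees(np.arctan2(P[1]+80,P[0]-503)),np.degrees(s["tcp_rot"][2])-90)
E
```

```text
t: 16.42
eef_pos: [466.5, -72.2, 36.5]
tcp_rot: [-3.138, 0.003, -1.787]
ft_force: [0.2, -0.5, 0.5]
opening: 0.231
[466.56070946 -72.26915992  36.49307489] [ 0.46047541 -0.16513648  0.3974886 ] 37.250339372888185 168.02192113263297 -192.35195674684633
```

View pics/w13.png

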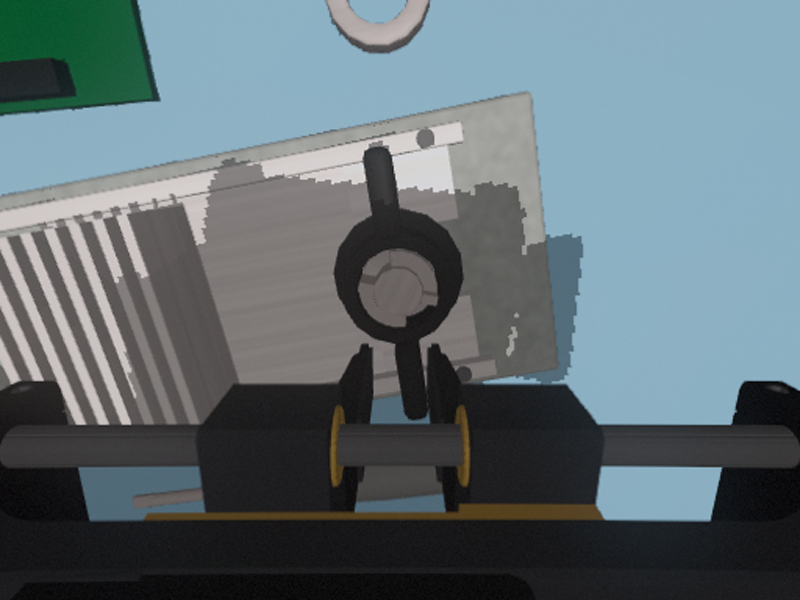

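```bash
python3 - <<'E'
from h import *
p=shot("wrist","w14")
s=env.state()
yaw=s["tcp_rot"][2]; tx=np.array([np.cos(yaw),np.sin(yaw),0]);ty=np.array([np.sin(yaw),-np.cos(yaw),0])
for dz in (-2,0,2,4,6):
  C=np.array([503,-80,0.]);a=np.radians(8.5)
  o=[]
  for r,z in ((26,23+dz),(19.5,48+dz)):
    e=[proj(p,C+r*(np.cos(t)*tx+np.sin(t)*ty)+[0,0,z])/.64 for t in np.arange(0,6.28,.1)];e=np.array(e);o+=[e[:,0].min(),e[:,0].max(),e[:,1].min(),e[:,1].max()]
  w=ty*np.cos(a)+tx*np.sin(a)
  print(dz,np.round(o),"tips",(proj(p,C+49*w+[0,0,56+dz])/.64).round(),(proj(p,C-49*w+[0,0,56+dz])/.64).round())
q=p["pixels"][80:280,190:320]
cv2.imwrite("pics/w14c.png",cv2.resize(q[:,:,::-1],None,fx=3,fy=3,interpolation=cv2.INTER_CUBIC))
E
```

```text
-2 [335. 460. 207. 330. 344. 451. 232. 336.] tips [417. 417.] [374. 143.]
0 [334. 461. 208. 332. 343. 452. 232. 338.] tips [417. 419.] [374. 143.]
2 [334. 462. 208. 334. 342. 452. 233. 340.] tips [417. 422.] [373. 142.]
4 [333. 462. 209. 335. 341. 453. 234. 342.] tips [417. 425.] [373. 142.]
6 [332. 463. 209. 337. 341. 454. 235. 344.] tips [417. 428.] [372. 141.]
```

View pics/w14c.png

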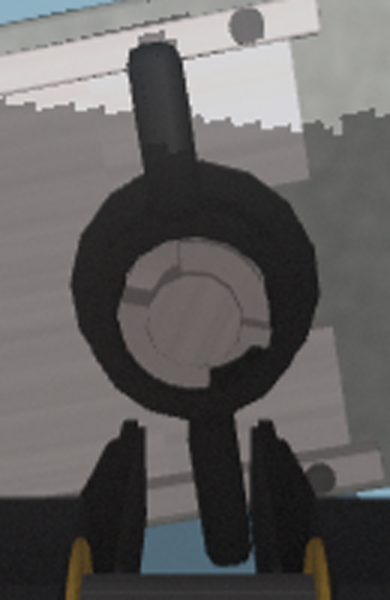

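The tip and hub positions fit a nut lying on the plate (offset about 0–2 mm), at a turn of about 3.2. I'll back off the wing without turning it, rise and check from all views.

```bash
python3 -m pendant '[[2.5,0,0,-4],[5,-0.3,0,-8],[5,-0.3,0,-8],[5,0,-20,-8],[5,0,-60,-8],[5,0,-110,-8],[5,40,-160,-8],[5,60,-180,-8]]' 0.77; python3 -m pendant '[[0,60,0,0],[0,100,-10,0],[0,100,-10,0]]' 0.77; python3 - <<'E'
from h import *
p=shot("wrist","w15");q=shot("side","s15");r=shot("scene","c15")
c=q["pixels"][150:270,200:320]
cv2.imwrite("pics/s15c.png",cv2.resize(c[:,:,::-1],(600,600),interpolation=cv2.INTER_CUBIC))
# overlay predicted flange rim on side view
for z,col in ((18,(0,255,0)),(23,(0,0,255))):
  for t in np.arange(0,6.3,.1):
    u=(proj(q,(503+26*np.cos(t),-80+26*np.sin(t),z))-[200,150])*5
    im=cv2.imread("pics/s15o.png") if (z,t)!=(18,0) else cv2.imread("pics/s15c.png")
    cv2.circle(im,tuple(int(k) for k in u),1,col,-1);cv2.imwrite("pics/s15o.png",im)
for k in ["nut_hub"]:
  for n,a in (("w",p),("s",q),("c",r)):
   for d in vision.find_in(a,k)[:1]: print(n,k,round(d["confidence"],2),world(a,d["at"]).round(0))
s=env.state();print(s["eef_pos"],s["t"])
E
```

```text
t: 17.52
eef_pos: [405.2, -64.5, 218.4]
tcp_rot: [-3.135, 0.002, -1.648]
ft_force: [0.5, -0.2, 0.1]
opening: 0.234
t: 17.9
eef_pos: [303.8, -56.5, 228.4]
tcp_rot: [-3.134, 0.002, -1.649]
ft_force: [-0.6, -0.1, -1.2]
opening: 0.226
w nut_hub 0.69 [487. -78.  42.]
s nut_hub 0.83 [504. -85.  43.]
c nut_hub 0.65 [514. -78.  50.]
[306.0957251  -56.94950858 227.52203812] 18.2
```

View pics/s15o.png

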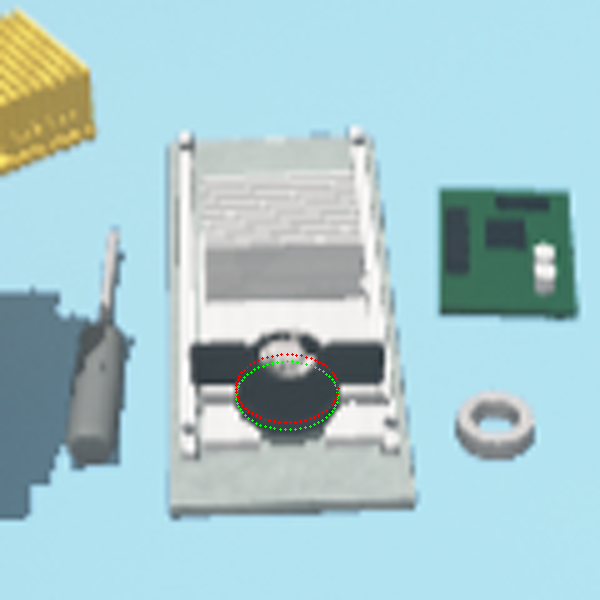

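View pics/w15.png

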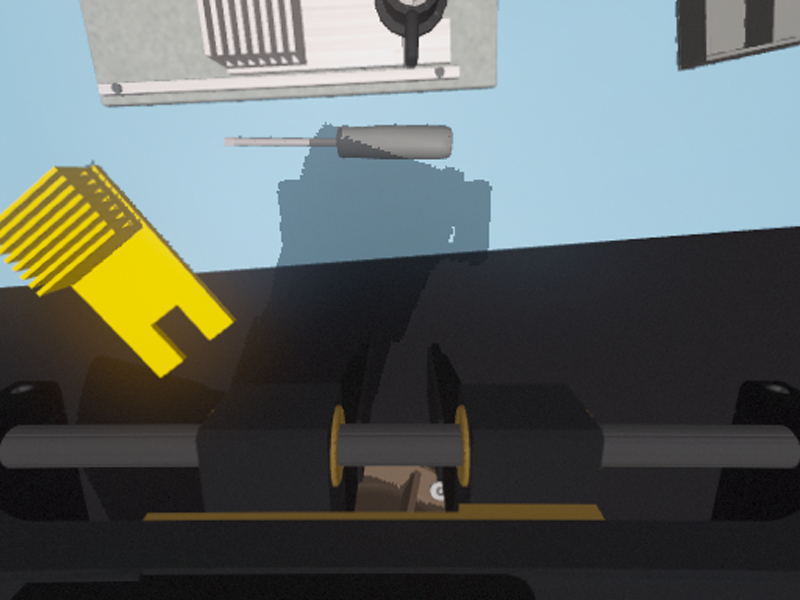

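View pics/c15.png

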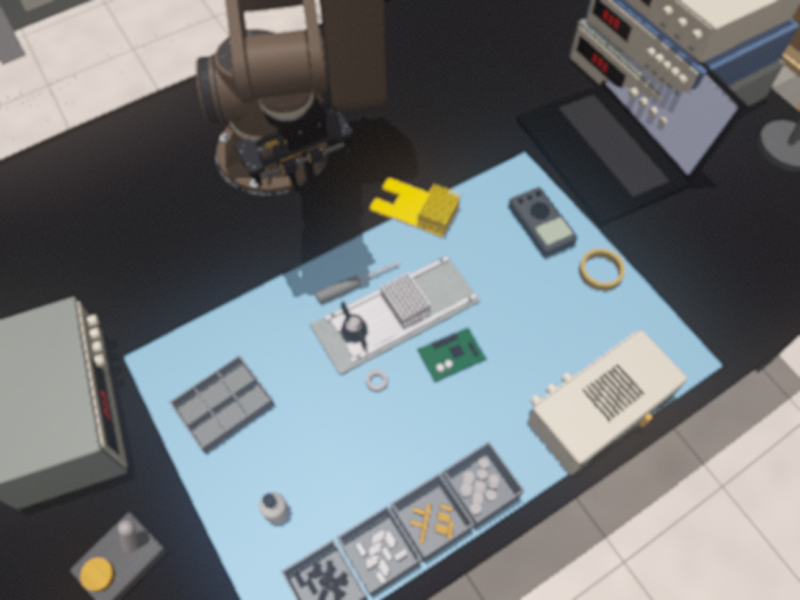

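The side view shows the wings level across the fixture, a turn of about 3.14 rad and past the 2.7 contact. The flange sits flat on the plate with no gap (bottom row about 440, against about 400 when perched). The module is around the stud, and the screwdriver, spacer and board are where they were. Nothing touches the arm.

```bash
python3 -c "
from cell import env,job
print(env.state()['qvel'].round(3)); print(job.job_done())"
```

```text
[ 0.002 -0.002  0.005  0.     0.002 -0.001]
the job is handed in; nothing more can be done
None
```

The module is pushed fully home and the wing nut is run down onto its plate. The job was handed in at about 18 s of the 64 s allowed, with the arm clear of everything.

- **Module:** I pushed on its rear face with the jaws shut. It stopped against the stud at about 25 N and advanced no further, with the tool at y = 71.5 mm where I expected about 71.
- **Nut:** I straddled one wing with the fingers and turned it backward to about -0.4 rad. The side and wrist pictures then showed it had dropped into the thread. I turned it forward to about 3.1–3.2 rad, past the 2.7 where the flange meets the plate.
- **Nut height:** The last wrist and side pictures fit a flange lying on the plate, to about 2 mm. The network put the nut's visible surface at 42–50 mm, down from 62–71 mm.
- **Other things on the bench:** They look unmoved in the pictures.

Two checks were not clean:
- The wing force never rose noticeably at flange contact; it stayed under about 1 N. So "down" rests on the turn angle and the pictures, not on a felt stop.
- The flange rim predicted for the side view sat about 10 crop pixels above the rim seen there. I put this down to the camera offset in y that the side view showed throughout.

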